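Feed the prism tray past the sprung gate

TASK

Slide the tray with the clipped curved glass prism along its chute, past the sprung gate, and home against the end stop: with one fingertip press the long bar beside the chute down and hold it, so that the gate blade stays sunk below the chute floor, while your other fingertip pushes the tray from behind. Once the tray is home, let the gate spring up behind it. Only press and push, do not lift the tray; do not let the blade rise while the tray is above it, and leave the other things on the bench undisturbed.

Things in the scene. Friction and masses are not known exactly. Their poses are not given: they have to be found in the camera images.
- chute: Fixed aluminium chute on a grey base plate (x -235 to 140, y -125 to 88 mm). Origin on the bench under the gate blade, at the inner face of the gate-side wall; x = the tray's travel direction, z up. Floor top 50 mm above the bench, from the open entry at x = -225 mm. Channel y = 0 to 74 mm; wall at y -6 to 0 stands 14 mm above the floor, wall at y 74 to 80 stands 20 mm above it.
- stop_face (a point): Foot of the end stop's face, at the middle of the channel on the chute floor (x = 112, y = 37, z = 50 mm in the chute's frame). The stop is a dark steel block, 34 mm above the floor.
- gate (a joint): Angle of the sprung steel gate about its hinge line (along the chute's x, at y = -105 mm, 71 mm above the bench; posts there are 79 mm high). 0 = at rest, blade up; grows as the bar is pressed, to a stop at 0.24 rad. From 0.12 the whole blade is below the chute floor; 0.15 to 0.22 is safe. Bar and blade are one rigid piece; the spring brings them up. The bar needs 3 to 9 N.
- bar_top (a point): On the press bar's flat top, on its centre line, at x = -90 mm in the chute's frame. The bar lies outside the channel, parallel to it: y = -30 to -8 mm (centre -19, 86 mm from the hinge line), x = -225 to +45 mm. At rest its top is 75 mm above the bench; pressed 15 mm down (top at 60 mm) the gate angle is about 0.175 rad; the stop comes at about 20 mm.
- blade_top (a point): Middle of the blade's top edge. The blade is a steel plate 6 mm thick across the channel at x = -3 to +3 mm, y = 0 to 26 mm; at rest it stands 12 mm above the chute floor and blocks the tray. It comes up through a slot 14 mm long in the floor (y under 34 mm). It cannot be pushed open by the tray.
- tray: Loose open wooden tray, 100 mm long (its x, along the chute) by 70 mm wide by 28 mm high, about 0.45 kg, standing on the chute floor before the gate, with a curved triangular glass prism fixed in it under a steel spring clip (prism and clip up to 42 mm above the tray's underside). Origin: centre of its underside. Against the end stop its origin is at x = +62 mm in the chute's frame.
- bottle: Bystander: cobalt glass bottle, 54 mm diameter, 130 mm high, standing on the bench beyond the end stop. Origin at the centre of its underside.
- beaker: Bystander: dented aluminium beaker, 70 mm diameter, 84 mm high, standing on the bench before the chute's entry. Origin at the centre of its underside.
- pusher: Bystander: rubber-tipped wooden pusher, 160 mm long, 22 mm thick, lying on the bench beyond the hinge. Origin under its middle, x along it.
- funnel: Bystander: brass funnel, 68 mm rim diameter, on a steel stand with a 90 mm square foot, 162 mm high in all, beyond the end stop. Origin at the centre of the foot's underside.
Things that resemble listed ones, but are neither listed nor needed, are in the scene too. Of the things like the tray, leave any that is turquoise or yellow; of the rest the larger one is meant.

How it is judged:
On the way, in this order (a step that is already met when the one before it is completed fails the run):
1. a finger presses the bar so that the blade is below the floor, the tray still before the gate (value of joint gate above 0.125 rad and contact force between the fingers and chute above 0.5 N and x of tray in the frame of chute below -0.045 m), for 0.2 s.
2. the tray is past the blade with the gate still held down (value of joint gate above 0.12 rad and x of tray in the frame of chute above 0.053 m), for 0.1 s.
At the end, for the whole second after the job is handed in: The tray lies flat on the chute floor within 6 mm of the end stop, at rest, and the gate is back up behind it (angle under 0.02 rad) (x of tray in the frame of chute between 0.056 and 0.065 m and y of tray in the frame of chute between 0.031 and 0.043 m and z of tray in the frame of chute between 0.047 and 0.053 m and angle between tray's own z axis and vertical below 0.05 rad and linear speed of tray below 0.01 m/s and value of joint gate below 0.02 rad); the robot touches nothing.
It fails at once if the tray was lifted (10 mm) or tipped (0.2 rad) (z of tray in the frame of chute above 0.06 m or angle between tray's own z axis and vertical above 0.2 rad).
It fails at once if the gate was let up against the tray above it (x of tray in the frame of chute between -0.045 and 0.05 m and value of joint gate below 0.118 rad).
It fails at once if a bystander was shifted by 20 mm (distance of any of bottle, beaker, pusher, funnel from where it was at the start of the episode above 0.02 m).
It fails at once if a bystander was tipped (angle between any of bottle, beaker, funnel's own z axis and vertical above 0.35 rad).
It also fails if it takes over 42 s, if anything falls off the work surface, if the arm or the gripper's body presses on something with over 40 N, if the wrist force passes 120 N, or if a joint passes its speed limit or range.

ROBOT

A 6-joint arm with a two-finger parallel gripper is mounted at the origin on the work surface. World frame = base frame: x ahead of the robot, y to its left, z up, the work surface at z = 0. Lengths are in m, angles in rad, forces in N, time in s.
With the tool pointing down it reaches from about 0.225 to 0.875 m from the base axis. Payload 3.4 kg.
Tool frame: the origin (TCP) lies at the very end of the fingers, on their centre line; the grasp point (between the pads) lies 19 mm behind it; z points along the fingers, y is the direction in which the jaws open and shut (so a half turn about z gives the same grasp; the last joint's range is limited). The gripper opens to 85 mm and grips with 20 to 120 N. Pads are 22 mm wide; open, the fingers measure 114 mm over their backs; the gripper's body (76 mm by 85 mm) begins 54 mm behind the grasp point. The pads swing forward as they close: fully open they stand 13 mm farther back than shut.
Start: joints at [1.211, 0.276, 1.505, -0, 1.361, -0.121], TCP at [0.136, 0.559, 0.231] pointing down, gripper open.
Joint ranges: [-2.89, 2.89], [-0.75, 2.08], [0.22, 2.7], [-1.18, 4.32], [0.11, 2.71], [-2.7, 2.7]. Speed limits (rad/s): [2.57, 2.57, 3.14, 3.14, 3.14, 3.14].

INTERFACE

Orientations are given as a unit quaternion [w, x, y, z].
In Python, from rig import get_state, get_image, camera_model, sign_off gives the robot as it stands. The module is installed in compiled form; this text tells all that it offers.
- The arm moves only by the tool drive_tool, never from a script. Its argument "motion" is text: rows parted by semicolons, each of 7 numbers parted by spaces: the turn, a rotation vector about the tool's x, y, z in degrees, then the shift along the tool's x, y, z in m, then the opening in per cent of the stroke, from 0 (shut) to 100 (fully open). In form: wx wy wz tx ty tz hand; .... A call has 1 to 12 rows; each row shifts and turns the pose as measured when the row begins, along the tool's axes as they then stand; what a row does not reach is not made up. A row lasts 1/8 s, in which the tool goes at most 62.5 mm and 10.7 degrees, less where a joint would pass 70% of its speed; a pose out of reach is approached as far as the arm can. A call is refused whole if a number of a shift passes 0.0625 or a number of a turn 10.7, either way. A call with a gripper value outside its range is refused whole. The fingers move at their own pace and stop on an object; "newtons" is the grip in N (left out, the last holds). Time passes only in rows, so rows that do not move let the fingers close. It gives the time, the measured TCP pose, the force and the opening at its end, in the units of the state.
- get_state(): the state, without advancing time (a new reading comes with each control period).
- get_image(name): name is "side" or "top"; returns (picture, depth): 480x640x3 uint8, red, green, blue; 480x640 float32, m along the optical axis (not along the pixel's ray), 0 where there is no reading.
- camera_model(name): a dict with "camera_matrix" (3x3 intrinsics, pixels), "cam_to_world" (4x4, takes a point from camera to world coordinates). Camera axes: x right, y up, looking along -z (the intrinsics and any distortion apply to the point x, -y, -z); pixel columns grow to the right and rows downward; lengths in m; the calibration is good to about 2 mm. A picture is of the moment at which its call begins. camera_model takes no time and is no camera call.
- sign_off(): hands the job in, once; it reports no verdict.
The state is a dict: "clock": time; "qpos": joint angles; "qd": joint speeds; "effort": joint torques, N m; "position": TCP position; "ee_rot": TCP orientation; "contact_force": force on the tool from outside, world axes, zero at the start; "moment": the same for the moment, N m; "width": finger opening in m.
Only numpy, scipy, OpenCV 4.12 (cv2) and the standard library are available. Lean on these libraries where they do the work, as an engineer would, in place of code of your own. Each camera call takes 0.05 s, during which the arm holds its last target.

## Working session

There is one attempt and no reset: what is moved stays moved. The work goes in short steps, Python scripts to look and compute and a tool call to move; the robot and the scene stay as the last step left them, time stands still between calls to the robot, and variables do not carry over. Pictures are saved under pics/ and viewed, and the job is handed in when it is done.

Besides the shell and the picture viewer there is one more tool, called after "Emit:" as name(argument=value, ...) on one line, values as JSON. drive_tool: Moves the arm, as the interface text tells. Its arguments: {"type":"object","properties":{"motion":{"type":"string"},"newtons":{"type":"number"}},"required":["motion"]}

```bash
ls; mkdir -p pics
python3 - <<'E'
from rig import *
import cv2,numpy as np
s=get_state();print(s)
for n in("side","top"):
    p,d=get_image(n);cv2.imwrite(f"pics/{n}0.png",p[:,:,::-1]);np.savez(f"pics/{n}0.npz",p=p,d=d)
    m=camera_model(n);print(n,m)
E
```

```text
pics
{'clock': 0.0, 'qpos': array([ 1.21102780e+00,  2.76575217e-01,  1.50613629e+00, -1.84103422e-05,
        1.36069871e+00, -1.21008782e-01]), 'qd': array([-0.00077263, -0.00098747, -0.0011968 , -0.00080141, -0.00070924,
        0.00060978]), 'effort': array([ 7.02905036e-04, -4.16766286e+01, -2.45815748e+01,  2.39074348e-05,
        1.08676666e-02, -1.25327128e-05]), 'position': array([0.13581392, 0.55818233, 0.23044973]), 'ee_rot': array([-2.07621057e-04,  1.19094551e-01,  9.92882502e-01, -8.84794688e-04]), 'contact_force': array([-0.21715632, -0.34069427,  0.09947919]), 'moment': array([-0.0088282 ,  0.01026317,  0.00620226]), 'width': 0.0856736363619218}
side {'camera_matrix': array([[502.3501637 ,   0.        , 323.78752366],
       [  0.        , 502.3501637 , 235.89009179],
       [  0.        ,   0.        ,   1.        ]]), 'cam_to_world': array([[ 0.8264113 ,  0.42274729, -0.37192619,  0.21576234],
       [-0.56287561,  0.60303627, -0.5652595 , -0.4931306 ],
       [-0.01467694,  0.67648502,  0.73631013,  0.73746829],
       [ 0.        ,  0.        ,  0.        ,  1.        ]])}
top {'camera_matrix': array([[435.24809598,   0.        , 317.20733488],
       [  0.        , 435.24809598, 230.9919593 ],
       [  0.        ,   0.        ,   1.        ]]), 'cam_to_world': array([[-0.0573659 ,  0.97421553, -0.2182046 ,  0.36854743],
       [-0.9983401 , -0.05709889,  0.00753444, -0.01109814],
       [-0.00511908,  0.21827462,  0.97587396,  1.01122878],
       [ 0.        ,  0.        ,  0.        ,  1.        ]])}
```

View pics/top0.png

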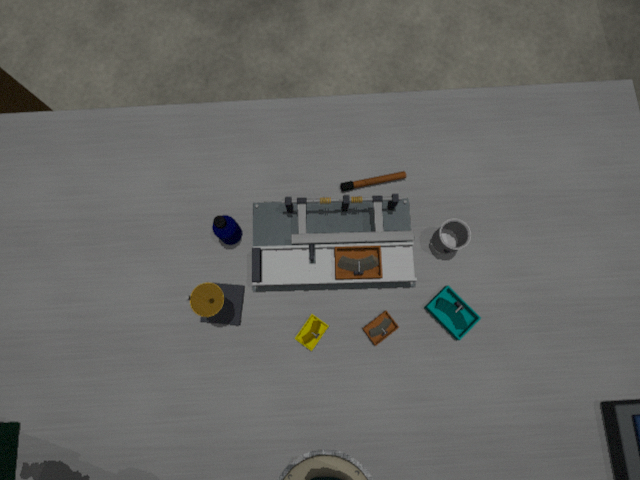

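View pics/side0.png

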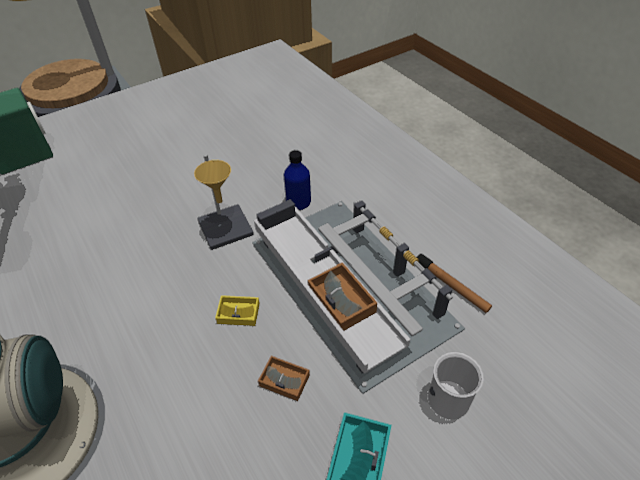

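```bash
cat > h.py <<'E'
import numpy as np,cv2
from rig import *
def world(n,d):
    m=camera_model(n);K=m["camera_matrix"];T=m["cam_to_world"]
    v,u=np.mgrid[0:480,0:640]
    p=np.stack([(u-K[0,2])/K[0,0]*d,-(v-K[1,2])/K[1,1]*d,-d],-1)
    return p@T[:3,:3].T+T[:3,3]
def ray(n,u,v,z):
    m=camera_model(n);K=m["camera_matrix"];T=m["cam_to_world"]
    r=T[:3,:3]@np.array([(u-K[0,2])/K[0,0],-(v-K[1,2])/K[1,1],-1]);o=T[:3,3]
    return o+r*(z-o[2])/r[2]
E
python3 - <<'E'
from h import *
for n,(u0,u1,v0,v1) in dict(top=(230,430,180,310),side=(240,480,190,400)).items():
    f=np.load(f"pics/{n}0.npz");p,d=f['p'],f['d']
    c=p[v0:v1,u0:u1,::-1]; cv2.imwrite(f"pics/{n}crop.png",cv2.resize(c,None,fx=4 if n=='top' else 2.8,fy=4 if n=='top' else 2.8,interpolation=cv2.INTER_CUBIC))
f=np.load("pics/top0.npz");W=world("top",f['d']);p=f['p']
for u in (345,360,300,400):
  print(u,[(v,W[v,u].round(3).tolist(),p[v,u].tolist()) for v in range(228,296,3)])
E
```

```text
345 [(228, [0.597, -0.085, 0.006], [78, 85, 86]), (231, [0.59, -0.085, 0.005], [79, 85, 87]), (234, [0.567, -0.079, 0.075], [123, 123, 121]), (237, [0.56, -0.078, 0.079], [122, 123, 123]), (240, [0.554, -0.078, 0.077], [126, 127, 126]), (243, [0.55, -0.078, 0.064], [74, 76, 75]), (246, [0.54, -0.077, 0.078], [127, 107, 91]), (249, [0.537, -0.078, 0.059], [45, 26, 11]), (252, [0.531, -0.078, 0.055], [114, 71, 32]), (255, [0.524, -0.077, 0.054], [112, 70, 35]), (258, [0.515, -0.076, 0.069], [68, 62, 58]), (261, [0.506, -0.074, 0.086], [68, 64, 56]), (264, [0.501, -0.074, 0.075], [63, 59, 50]), (267, [0.496, -0.075, 0.062], [59, 56, 50]), (270, [0.491, -0.075, 0.055], [98, 62, 34]), (273, [0.484, -0.074, 0.055], [99, 61, 26]), (276, [0.475, -0.072, 0.08], [107, 67, 31]), (279, [0.469, -0.072, 0.071], [90, 87, 83]), (282, [0.464, -0.072, 0.063], [113, 115, 114]), (285, [0.462, -0.075, 0.007], [53, 54, 54]), (288, [0.456, -0.075, 0.005], [53, 55, 56]), (291, [0.449, -0.075, -0.001], [113, 115, 112]), (294, [0.443, -0.074, -0.003], [116, 117, 115])]
360 [(228, [0.594, -0.12, 0.007], [76, 8
[... 2466 characters left out ...]
0.524, -0.2, 0.051], [152, 154, 151]), (255, [0.518, -0.201, 0.047], [149, 150, 150]), (258, [0.511, -0.199, 0.053], [151, 151, 152]), (261, [0.504, -0.198, 0.052], [150, 150, 151]), (264, [0.497, -0.198, 0.052], [149, 149, 150]), (267, [0.491, -0.197, 0.052], [151, 150, 150]), (270, [0.484, -0.197, 0.05], [151, 151, 151]), (273, [0.478, -0.197, 0.047], [151, 154, 151]), (276, [0.471, -0.195, 0.051], [151, 150, 151]), (279, [0.462, -0.191, 0.07], [149, 152, 148]), (282, [0.462, -0.202, 0.008], [42, 43, 45]), (285, [0.455, -0.202, 0.006], [46, 49, 51]), (288, [0.449, -0.202, 0.001], [115, 115, 114]), (291, [0.442, -0.201, 0.0], [114, 115, 114]), (294, [0.435, -0.201, 0.001], [114, 115, 116])]
```

View pics/topcrop.png

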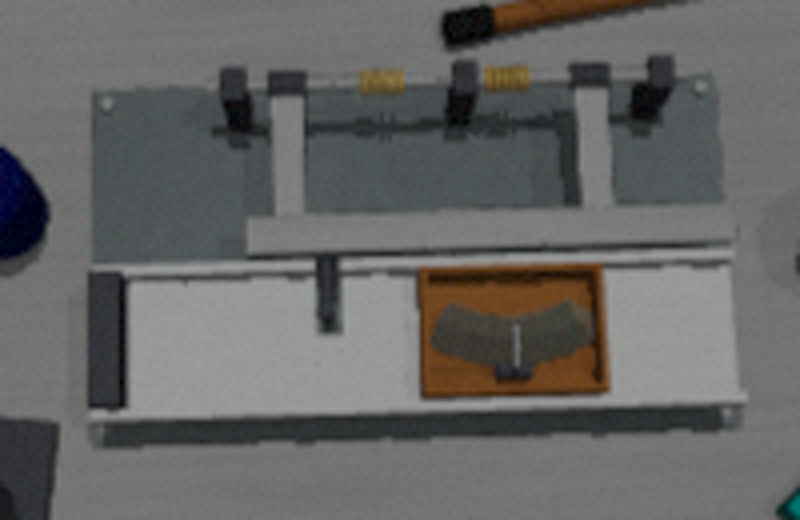

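View pics/sidecrop.png

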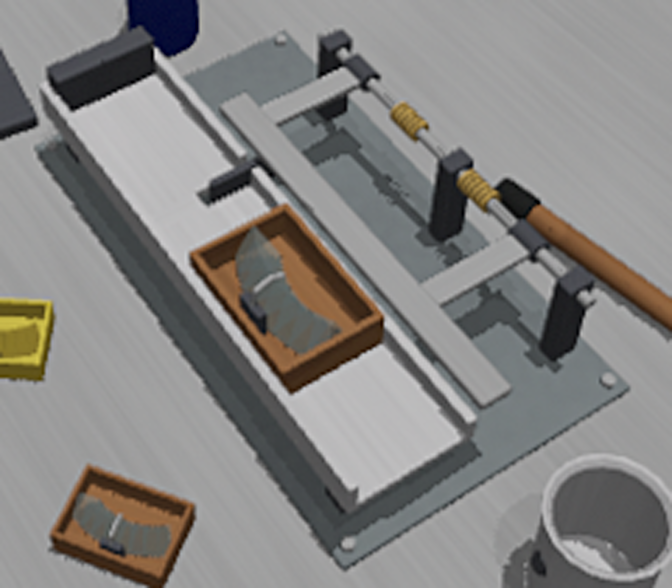

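Run:
```python
from h import *
f=np.load("pics/top0.npz");W=world("top",f['d']);p=f['p'].astype(int)
def rect(name,m,zh,lo=0):
    m=m.astype(np.uint8)
    nc,l,st,_=cv2.connectedComponentsWithStats(m,connectivity=4);k=1+st[1:,4].argmax();m=l==k
    v,u=np.nonzero(m)
    P=np.array([ray("top",a,b,zh) for a,b in zip(u,v)])[:,:2].astype(np.float32)
    r=cv2.minAreaRect(P*1000);print(name,len(P),r,'z',np.median(W[m][:,2]),'px',u.min(),u.max(),v.min(),v.max());return m
v,u=np.mgrid[0:480,0:640]
sat=p.max(-1)-p.min(-1)
roi=(u>285)&(u<420)&(v>225)&(v<247)
m=roi&(abs(p.mean(-1)-124)<9)&(W[...,2]>.069)&(W[...,2]<.083)&(v>=231)
m=cv2.morphologyEx(m.astype(np.uint8),cv2.MORPH_OPEN,np.ones((3,9)))
rect('bar',m,.075)
roi=(u>240)&(u<425)&(v>240)&(v<295)
rect('floor+wall',roi&(p.mean(-1)>138)&(sat<15),.05)
roi=(u>320)&(u<395)&(v>240)&(v<290)
m=rect('tray',cv2.morphologyEx((roi&(p[...,0]-p[...,2]>25)).astype(np.uint8),cv2.MORPH_CLOSE,np.ones((15,15))),.078)
# line fits
# far outer wall line pixels: lower edge of bright channel per column
cols=range(258,410,4);B=[];T=[]
for c in cols:
    col=np.nonzero(p[240:300,c].mean(-1)>100)[0]
# stop face edge and floor-lower wall: bottom transition bright->dark
L=[]
for c in range(262,412):
    g=p[272:292,c].mean(-1); k=np.argmin(np.diff(g)); L.append(ray("top",c,272+k+.5,.070)[:2])
L=np.array(L);
vx=cv2.fitLine(L.astype(np.float32),cv2.DIST_HUBER,0,.001,.001).ravel();print('outer wall outer edge (chute y=80,z70)',vx,np.degrees(np.arctan2(vx[1],vx[0])))
S=[]
for r in range(252,278):
    g=p[r,255:275].mean(-1);k=np.argmax(np.diff(g));S.append(ray("top",255+k+.5,r,.05)[:2])
S=np.array(S);print('stop edge at floor?',S[::5])
g=None
# bar upper/lower edge
A=[];Bt=[]
for c in list(range(310,370))+list(range(385,408)):
    g=p[226:238,c].mean(-1);k=np.argmax(np.diff(g));A.append(ray("top",c,226+k+.5,.075)[:2])
    Bt.append([c,*p[236:248,c].mean(-1).astype(int)])
vx=cv2.fitLine(np.array(A,np.float32),cv2.DIST_HUBER,0,.001,.001).ravel();print('bar far edge (y=-30)',vx)
for c in (320,340,390):print(c,p[226:290,c].mean(-1).astype(int).tolist())
for r in (236,237):print(r,p[r,286:300].mean(-1).astype(int),p[r,405:420].mean(-1).astype(int))
```

```text
bar 926 ((560.8053588867188, -95.060546875), (266.191162109375, 17.57900619506836), 88.23188781738281) z 0.07588481124956487 px 292 413 232 241Traceback (most recent call last):
  File "<stdin>", line 16, in <module>
  File "<stdin>", line 7, in rect
  File "h.py", line 9, in ray
    m=camera_model(n);K=m["camera_matrix"];T=m["cam_to_world"]
ValueError: time passes only in moves, steps and waits
```

```bash
python3 - <<'E'
from rig import *
import pickle
pickle.dump({n:camera_model(n) for n in("side","top")},open("cm.pkl","wb"))
E
sed -i 's/^from rig import \*/from rig import get_state,get_image,sign_off\nimport pickle\nCM=pickle.load(open("\.\/cm.pkl","rb"))\ncamera_model=CM.get/' h.py
cat > m.py <<'E'
from h import *
f=np.load("pics/top0.npz");W=world("top",f['d']);p=f['p'].astype(int)
def rect(name,m,zh,lo=0):
    m=m.astype(np.uint8)
    nc,l,st,_=cv2.connectedComponentsWithStats(m,connectivity=4);k=1+st[1:,4].argmax();m=l==k
    v,u=np.nonzero(m)
    P=np.array([ray("top",a,b,zh) for a,b in zip(u,v)])[:,:2].astype(np.float32)
    r=cv2.minAreaRect(P*1000);print(name,len(P),r,'z',np.median(W[m][:,2]),'px',u.min(),u.max(),v.min(),v.max());return m
v,u=np.mgrid[0:480,0:640]
sat=p.max(-1)-p.min(-1)
roi=(u>320)&(u<395)&(v>240)&(v<290)
m=rect('tray',cv2.morphologyEx((roi&(p[...,0]-p[...,2]>25)).astype(np.uint8),cv2.MORPH_CLOSE,np.ones((15,15))),.078)
L=[]
for c in range(262,412):
    g=p[272:292,c].mean(-1); k=np.argmin(np.diff(g)); L.append(ray("top",c,272+k+.5,.070)[:2])
def fl(n,L):
    vx=cv2.fitLine(np.array(L,np.float32),cv2.DIST_HUBER,0,.001,.001).ravel();vx[:2]*=np.sign(vx[1]);print(n,vx.round(4),'ang',np.degrees(np.arctan2(vx[1],vx[0])).round(2),'x at y=-.1:',vx[2]+(-.1-vx[3])*vx[0]/vx[1])
fl('outer wall y=80 z70',L)
S=[]
for r in range(252,276):
    g=p[r,255:275].mean(-1);k=np.argmax(np.diff(g));S.append(ray("top",255+k+.5,r,.084)[:2])
print('stop top edge x=112',np.median(S,0),np.array(S)[::6].round(4).tolist())
A=[];B=[]
for c in list(range(310,370))+list(range(385,408)):
    g=p[226:238,c].mean(-1);k=np.argmax(np.diff(g));A.append(ray("top",c,226+k+.5,.075)[:2])
    g=p[236:244,c].mean(-1);k=np.argmin(np.diff(g));B.append(ray("top",c,236+k+.5,.075)[:2])
fl('bar y=-30',A);fl('bar y=-8',B)
for r in (236,238):print(r,p[r,286:300].mean(-1).astype(int),p[r,405:420].mean(-1).astype(int))
E
python3 m.py
```

```text
tray 1521 ((503.74041748046875, -102.97615051269531), (101.02225494384766, 69.78475189208984), 86.6781997680664) z 0.0644174726017206 px 335 382 246 278
outer wall y=80 z70 [ 0.0299  0.9996  0.4624 -0.0534] ang 88.29 x at y=-.1: 0.4610126
stop top edge x=112 [0.51142494 0.10533607] [[0.5365, 0.1046], [0.5234, 0.105], [0.5103, 0.1054], [0.4974, 0.1057]]
bar y=-30 [ 0.0286  0.9996  0.5714 -0.0901] ang 88.36 x at y=-.1: 0.5711202
bar y=-8 [ 0.0311  0.9995  0.5498 -0.094 ] ang 88.22 x at y=-.1: 0.54962933
236 [ 88  86  86  86  82  97 126 120 121 121 120 125 120 122] [123 122 124 124 119 124 123 119 117 104 115 112 112 112 108]
238 [ 85  84  85  86  88 101 126 123 123 124 121 121 120 124] [121 119 121 123 122 122 125 125 120 103 114 116 113 112 109]
```

Candidates for the tray: the wooden tray in the chute (357,263), a small wooden one on the bench (380,328), a yellow one (311,332) and a turquoise one (452,312). The larger non-turquoise, non-yellow one is the tray in the chute, and the crop confirms it: 101 x 70 mm, between the walls, with a prism and clip. The blade shows at (312,253). The chute origin comes out at about (0.544, -0.004), and the tray at chute x -100, y 37 mm.

First I'll turn the tool so that the jaws lie across the chute.

Emit:
drive_tool(motion="0 0 9.8 0 0 0 49;0 0 9.8 0 0 0 49;0 0 9.8 0 0 0 49;0 0 9.8 0 0 0 49;0 0 9.8 0 0 0 49;0 0 9.8 0 0 0 49;0 0 9.8 0 0 0 49;0 0 9.8 0 0 0 49")

```text
clock: 1.1
position: [0.1349, 0.5556, 0.226]
ee_rot: [0.003, 0.735, 0.678, -0.005]
contact_force: [-0.7, -0.4, 1.1]
width: 0.0419
```

```bash
cat > go.py <<'E'
from h import *
from scipy.spatial.transform import Rotation as Ro
O=np.array([.5441,-.004,0]);ex=np.array([.03,.99955,0]);ey=np.array([-.99955,.03,0])
def chute(p): d=np.array(p)-O; return np.array([d@ex,d@ey,d[2]])
def rep(tgt=None):
    s=get_state();q=s["ee_rot"];R=Ro.from_quat([q[1],q[2],q[3],q[0]]).as_matrix()
    print('t',s['clock'],'pos',s['position'].round(4),'chute',(chute(s['position'])*1000).round(1),'F',s['contact_force'].round(2),'w',s['width'],'j6',s['qpos'][5])
    Rd=np.stack([ex,-ey,[0,0,-1]],1)
    print('turn needed (tool deg)',np.degrees(Ro.from_matrix(R.T@Rd).as_rotvec()).round(2))
    if tgt is not None:
        t=O+ex*tgt[0]/1000+ey*tgt[1]/1000+[0,0,tgt[2]/1000]
        print('shift tool',(R.T@(t-s['position'])).round(4))
if __name__=="__main__":
    import sys
    rep([float(a) for a in sys.argv[1:4]] if len(sys.argv)>3 else None)
E
python3 go.py -180 9 200
```

```text
t 1.1 pos [0.1349 0.5556 0.226 ] chute [547.  425.9 226. ] F [-0.72 -0.35  1.09] w 0.04189357402373163 j6 1.2928053753246431
turn needed (tool deg) [-0.2   0.62 -2.97]
shift tool [-0.7041  0.454   0.0323]
```

Emit:
drive_tool(motion="0 0 -3 -0.03 0.02 -0.006 49;0 0 0 -0.05 0.03 -0.001 49;0 0 0 -0.05 0.03 -0.001 49;0 0 0 -0.05 0.03 -0.001 49;0 0 0 -0.05 0.03 -0.001 49;0 0 0 -0.05 0.03 -0.001 49;0 0 0 -0.05 0.03 -0.001 49;0 0 0 -0.05 0.03 -0.001 49;0 0 0 -0.05 0.03 -0.001 49;0 0 0 -0.05 0.03 -0.001 49;0 0 0 -0.05 0.03 -0.001 49;0 0 0 0 0 0 49")

```text
clock: 2.6
position: [0.4471, -0.0003, 0.2441]
ee_rot: [0.004, 0.716, 0.698, -0.005]
contact_force: [-0.8, 0.5, 0.3]
width: 0.042
```

```bash
python3 go.py -180 9 140
```

```text
t 2.6 pos [ 4.471e-01 -3.000e-04  2.441e-01] chute [  0.8  97.  244.1] F [-0.83  0.5   0.29] w 0.04201419108711988 j6 -0.11667474219692735
turn needed (tool deg) [-0.12  0.73  0.22]
shift tool [-0.1798  0.0876  0.1062]
```

Emit:
drive_tool(motion="0 0.7 0.2 -0.045 0.022 0.01 49;0 0 0 -0.045 0.022 0.01 49;0 0 0 -0.045 0.022 0.01 49;0 0 0 -0.04 0.02 0.03 49;0 0 0 0 0 0.03 49;0 0 0 0 0 0 49")

```text
clock: 3.35
position: [0.5282, -0.1756, 0.1503]
ee_rot: [-0.004, 0.716, 0.698, 0.001]
contact_force: [-1.0, 0.5, -0.3]
width: 0.0415
```

```bash
python3 go.py -180 9 100
python3 - <<'E'
from h import *
for n in("side","top"):
    p,d=get_image(n);cv2.imwrite(f"pics/{n}1.png",p[:,:,::-1]);np.savez(f"pics/{n}1.npz",p=p,d=d)
    u0,u1,v0,v1=(280,480,180,310) if n=='top' else (260,500,190,400)
    cv2.imwrite(f"pics/{n}1c.png",cv2.resize(p[v0:v1,u0:u1,::-1],None,fx=2.8,fy=2.8))
E
```

```text
t 3.35 pos [ 0.5282 -0.1756  0.1503] chute [-172.    10.8  150.3] F [-0.96  0.5  -0.28] w 0.041453644722937125 j6 -0.4248598484231174
turn needed (tool deg) [-0.31 -0.39  0.25]
shift tool [-0.0083  0.002   0.0502]
```

View pics/side1c.png

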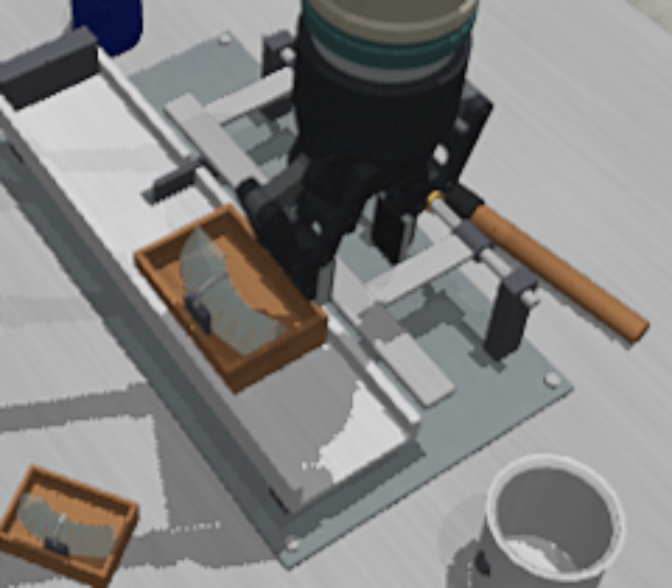

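View pics/top1.png

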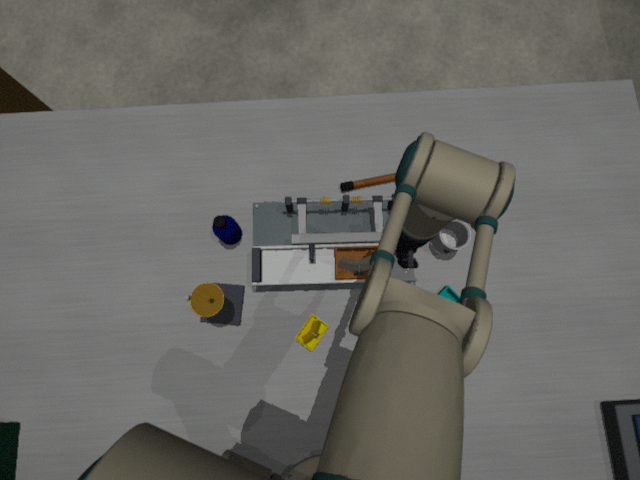

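The gripper stands above the chute behind the tray with the jaws across it. In the side crop the near finger is around (320,290), beside the tray's rear, and the far finger is over the bar side. Now I'll descend.

Emit:
drive_tool(motion="-0.3 -0.4 0.2 -0.008 0.002 0.02 49;0 0 0 0 0 0.02 49;0 0 0 0 0 0.01 49;0 0 0 0 0 0 49")

```text
clock: 3.95
position: [0.5363, -0.1827, 0.1094]
ee_rot: [0.009, 0.715, 0.699, 0.003]
contact_force: [0.3, 0.2, -0.2]
width: 0.042
```

```bash
python3 go.py -180 9 80
python3 - <<'E'
from h import *
n="side"
p,d=get_image(n);np.savez(f"pics/{n}2.npz",p=p,d=d)
u0,u1,v0,v1=(300,480,250,400)
cv2.imwrite(f"pics/{n}2c.png",cv2.resize(p[v0:v1,u0:u1,::-1],None,fx=4,fy=4))
E
```

```text
t 3.95 pos [ 0.5363 -0.1827  0.1094] chute [-178.9    2.5  109.4] F [ 0.26  0.2  -0.22] w 0.04200016797670336 j6 -0.42772671539039125
turn needed (tool deg) [1.02 0.45 0.36]
shift tool [-0.0008 -0.0071  0.0293]
```

View pics/side2c.png

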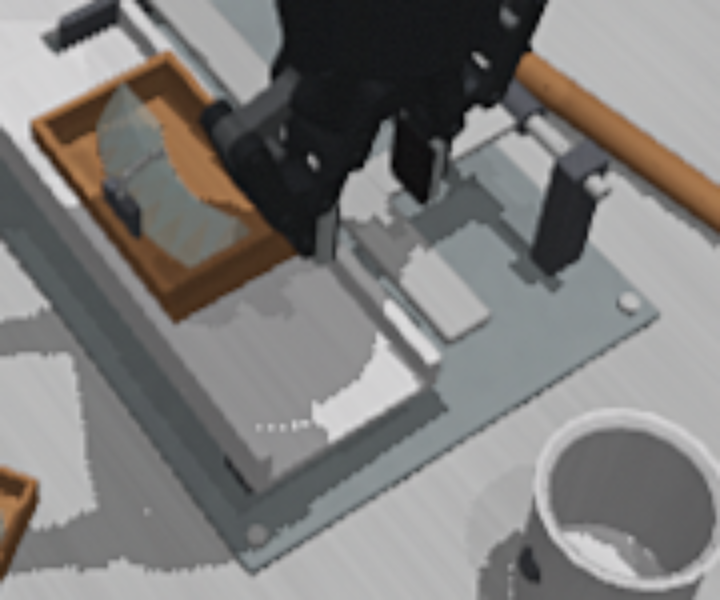

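Emit:
drive_tool(motion="0.6 0.3 0.2 -0.001 -0.005 0.006 49;0 0 0 0 0 0.006 49;0 0 0 0 0 0 49")

```text
clock: 4.38
position: [0.5324, -0.1842, 0.0989]
ee_rot: [0.005, 0.717, 0.697, 0.002]
contact_force: [0.6, -0.4, -0.5]
width: 0.0417
```

```bash
python3 go.py -180 9 80
```

```text
t 4.375 pos [ 0.5324 -0.1842  0.0989] chute [-180.5    6.3   98.9] F [ 0.58 -0.42 -0.51] w 0.04165937580206149 j6 -0.43031774368821507
turn needed (tool deg) [0.6  0.23 0.16]
shift tool [ 0.0006 -0.0029  0.0188]
```

Emit:
drive_tool(motion="0.4 0 0 0 -0.003 0.006 49;0 0 0 0 0 0.005 49;0 0 0 0 0 0 49")

```text
clock: 4.75
position: [0.5292, -0.1843, 0.0869]
ee_rot: [0.002, 0.717, 0.697, -0.0]
contact_force: [-0.2, -0.4, 0.6]
width: 0.0415
```

```bash
python3 go.py -180 9 75
python3 - <<'E'
from h import *
n="side"
p,d=get_image(n);np.savez(f"pics/{n}3.npz",p=p,d=d)
u0,u1,v0,v1=(300,480,250,400)
cv2.imwrite(f"pics/{n}3c.png",cv2.resize(p[v0:v1,u0:u1,::-1],None,fx=4,fy=4))
W=world(n,d)
from go import O,ex,ey
C=np.stack([(W-O)@ex,(W-O)@ey,W[...,2]],-1)*1000
dark=(p.max(-1)<70)
m=dark&(C[...,0]>-205)&(C[...,0]<-150)&(C[...,1]>-60)&(C[...,1]<70)&(C[...,2]>72)&(C[...,2]<125)
for z in range(72,125,6):
    k=m&(C[...,2]>=z)&(C[...,2]<z+6)
    if k.any(): print(z,k.sum(),'x',np.percentile(C[k][:,0],[2,98]).round(0),'y hist',np.histogram(C[k][:,1],range(-60,75,10))[0])
E
```

```text
t 4.75 pos [ 0.5292 -0.1843  0.0869] chute [-180.7    9.5   86.9] F [-0.21 -0.42  0.62] w 0.04149922951066523 j6 -0.42876915369185187
turn needed (tool deg) [0.16 0.23 0.15]
shift tool [0.0007 0.0004 0.0119]
72 1 x [-150. -150.] y hist [0 0 0 0 0 0 0 0 0 0 0 1 0]
84 3 x [-187. -178.] y hist [0 0 0 0 3 0 0 0 0 0 0 0 0]
90 25 x [-191. -174.] y hist [ 0  0  0  0 21  0  0  0  0  3  1  0  0]
96 44 x [-193. -173.] y hist [ 0  0  0  4 24  0  0  0  0  7  9  0  0]
102 41 x [-192. -173.] y hist [ 0  0  0  2 25  0  0  0  0  5  9  0  0]
108 47 x [-192. -173.] y hist [ 0  0  0  3 22  0  0  0  0  6 16  0  0]
114 40 x [-193. -173.] y hist [ 0  0  0  2 25  0  0  0  0  6  7  0  0]
120 36 x [-192. -172.] y hist [ 0  0  0  0 26  0  0  0  0  4  6  0  0]
```

View pics/side3c.png

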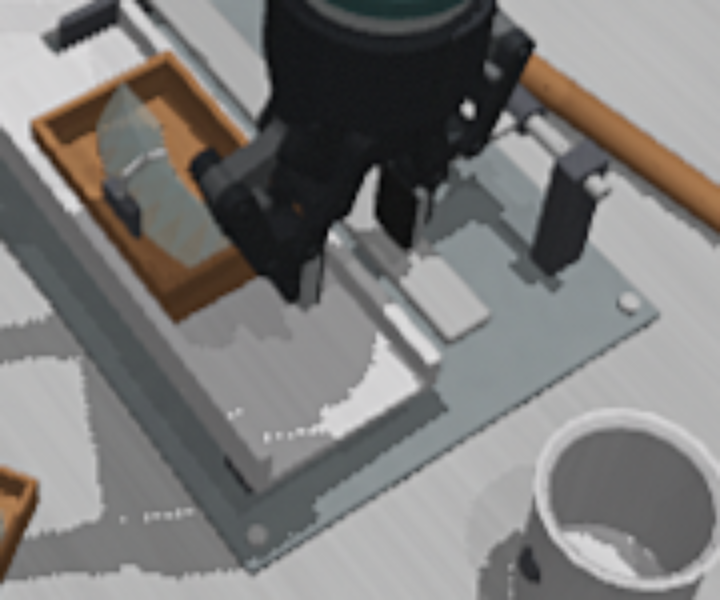

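Side view: the bar finger is over the bar (inner face near y -12) and the other finger is in mid-channel behind the tray (y about 30-45). Both tips are about 88 mm up, and the finger spans x -193 to -173. I'll press down in steps.

Emit:
drive_tool(motion="0 0 0 0 0 0.005 49;0 0 0 0 0 0.005 49;0 0 0 0 0 0 49")

```text
clock: 5.18
position: [0.5295, -0.1844, 0.0765]
ee_rot: [0.003, 0.717, 0.697, -0.0]
contact_force: [0.1, -0.0, -0.7]
width: 0.0418
```

```bash
python3 go.py -180 9 60
```

```text
t 5.175 pos [ 0.5295 -0.1844  0.0765] chute [-180.8    9.2   76.5] F [ 0.14 -0.05 -0.69] w 0.04180985593976237 j6 -0.428748072353235
turn needed (tool deg) [0.19 0.24 0.15]
shift tool [0.0008 0.0001 0.0165]
```

Emit:
drive_tool(motion="0 0 0 0 0 0.004 49;0 0 0 0 0 0.003 49;0 0 0 0 0 0 49")

```text
clock: 5.55
position: [0.5299, -0.1846, 0.0702]
ee_rot: [0.003, 0.717, 0.697, -0.0]
contact_force: [-1.9, 0.1, 5.3]
width: 0.0421
```

```bash
python3 go.py -180 9 60
```

```text
t 5.55 pos [ 0.5299 -0.1846  0.0702] chute [-181.     8.8   70.2] F [-1.92  0.14  5.33] w 0.04212349043771392 j6 -0.42877280439262994
turn needed (tool deg) [0.25 0.27 0.16]
shift tool [ 0.001  -0.0002  0.0102]
```

Emit:
drive_tool(motion="0 0 0 0 0 0.005 49;0 0 0 0 0 0.006 49;0 0 0 0 0 0 49")

```text
clock: 5.92
position: [0.5303, -0.1846, 0.0608]
ee_rot: [0.004, 0.717, 0.697, 0.0]
contact_force: [-2.7, 0.7, 5.2]
width: 0.0417
```

```bash
cat > gate.py <<'E'
from go import *
import sys
rep([-181,9,58])
k=sys.argv[1]
for n in ("side","top"):
    p,d=get_image(n);np.savez(f"pics/{n}{k}.npz",p=p,d=d)
    u0,u1,v0,v1=(260,480,190,400) if n=='side' else (240,440,180,310)
    cv2.imwrite(f"pics/{n}{k}c.png",cv2.resize(p[v0:v1,u0:u1,::-1],None,fx=2.8,fy=2.8))
    W=world(n,d);C=np.stack([(W-O)@ex,(W-O)@ey,W[...,2]],-1)*1000
    g=(p.max(-1)-p.min(-1)<12)&(p.mean(-1)>85)
    for a,b in((-224,-205),(-150,-60),(-60,0),(0,40)):
        m=g&(C[...,0]>a)&(C[...,0]<b)&(C[...,1]>-27)&(C[...,1]<-11)&(C[...,2]>48)&(C[...,2]<82)
        if m.sum()>8:print(n,'bar z',a,b,m.sum(),np.median(C[m][:,2]).round(1))
    t=(p[...,0].astype(int)-p[...,2]>25)&(C[...,1]>0)&(C[...,1]<74)&(C[...,2]>73)&(C[...,2]<84)
    if t.sum()>20: print(n,'tray rim x',np.percentile(C[t][:,0],[1,99]).round(1),'y',np.percentile(C[t][:,1],[1,99]).round(1),t.sum())
E
python3 gate.py 4
```

```text
t 5.925 pos [ 0.5303 -0.1846  0.0608] chute [-181.     8.4   60.8] F [-2.71  0.7   5.18] w 0.04171400414008887 j6 -0.42880081588006497
turn needed (tool deg) [0.36 0.3  0.16]
shift tool [-0.     -0.0006  0.0028]
side bar z -224 -205 128 62.4
side bar z -150 -60 140 62.4
side bar z -60 0 245 62.4
side bar z 0 40 157 62.5
side tray rim x [-149.2  -49.6] y [ 1.6 72.1] 441
top bar z -150 -60 295 63.9
top bar z -60 0 196 63.9
top bar z 0 40 130 63.9
top tray rim x [-138.5  -50.2] y [ 1.8 70.5] 190
```

View pics/side4c.png

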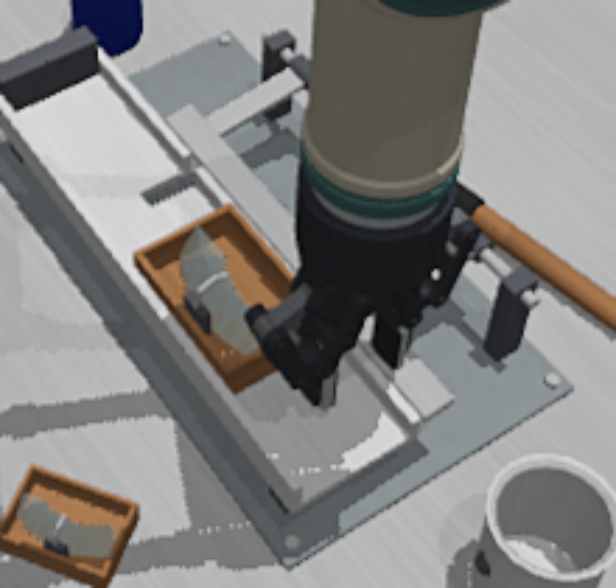

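Bar top is at about 62.5-63.9 mm, so it has dropped about 12 mm (gate about 0.14 rad), and the blade is flush in its slot at (170,188) in the crop. I'll press about 4 mm more.

Emit:
drive_tool(motion="0.2 0.2 0 0 -0.001 0.005 49;0 0 0 0 0 0 49;0 0 0 0 0 0 49")

```text
clock: 6.4
position: [0.5306, -0.1847, 0.0584]
ee_rot: [0.003, 0.717, 0.697, 0.001]
contact_force: [-2.5, 0.3, 6.1]
width: 0.0417
```

```bash
python3 gate.py 5
python3 - <<'E'
from go import *
for n in("side","top"):
    f=np.load(f"pics/{n}0.npz");p,d=f['p'],f['d'];W=world(n,d);C=np.stack([(W-O)@ex,(W-O)@ey,W[...,2]],-1)*1000
    m=(C[...,0]>-150)&(C[...,0]<-60)&(C[...,1]>-27)&(C[...,1]<-11)&(C[...,2]>48)&(C[...,2]<85)&(p.mean(-1)>85)
    print(n,'rest',np.median(C[m][:,2]))
E
```

```text
t 6.4 pos [ 0.5306 -0.1847  0.0584] chute [-181.     8.1   58.4] F [-2.51  0.32  6.06] w 0.041659636537091906 j6 -0.4322053465994114
turn needed (tool deg) [0.36 0.13 0.16]
shift tool [-0.     -0.0009  0.0003]
side bar z -224 -205 129 59.6
side bar z -150 -60 143 59.7
side bar z -60 0 252 60.1
side bar z 0 40 156 60.2
side tray rim x [-149.1  -49.6] y [ 1.6 72.1] 447
top bar z -150 -60 296 61.0
top bar z -60 0 197 60.6
top bar z 0 40 137 61.5
top tray rim x [-140.6  -50.3] y [ 1.7 70.6] 190
side rest 74.69228806533168
top rest 75.98696428549678
```

Emit:
drive_tool(motion="0.2 0.1 0.1 0.006 -0.001 0.001 49;0 0 0 0.008 0 0.0005 49;0 0 0 0.008 0 0.0005 49;0 0 0 0.008 0 0.0005 49")

```text
clock: 7.0
position: [0.534, -0.1631, 0.0602]
ee_rot: [0.011, 0.717, 0.697, -0.002]
contact_force: [-3.7, -10.0, 4.4]
width: 0.0417
```

```bash
python3 gate.py 6
```

```text
t 7.0 pos [ 0.534  -0.1631  0.0602] chute [-159.3    5.4   60.2] F [ -3.71 -10.04   4.36] w 0.04166359126164962 j6 -0.37813193307921417
turn needed (tool deg) [0.72 1.   0.17]
shift tool [-0.0216 -0.0037  0.0025]
side bar z -224 -205 122 61.4
side bar z -150 -60 95 61.4
side bar z -60 0 249 61.6
side bar z 0 40 158 61.4
side tray rim x [-149.5  -49.4] y [ 1.7 72.1] 387
top bar z -150 -60 173 62.6
top bar z -60 0 199 62.8
top bar z 0 40 127 62.8
top tray rim x [-147.9  -49.4] y [ 2.1 69.7] 158
```

Emit:
drive_tool(motion="0.6 0.8 0.1 0.006 -0.003 0.004 49;0.2 0.3 0 0.008 -0.001 0.002 49;0 0 0 0.008 -0.001 0.001 49")

```text
clock: 7.48
position: [0.5359, -0.153, 0.0589]
ee_rot: [0.012, 0.715, 0.699, -0.003]
contact_force: [-2.4, -7.3, 5.2]
width: 0.0418
```

```bash
python3 gate.py 7
```

```text
t 7.475 pos [ 0.5359 -0.153   0.0589] chute [-149.2    3.7   58.9] F [-2.4  -7.33  5.18] w 0.041770976065406404 j6 -0.35960509065018004
turn needed (tool deg) [0.8  1.23 0.44]
shift tool [-0.0317 -0.0056  0.0015]
side bar z -224 -205 131 59.8
side bar z -150 -60 94 60.0
side bar z -60 0 235 60.0
side bar z 0 40 150 60.2
side tray rim x [-140.1  -39.5] y [ 2.9 73.1] 394
top bar z -150 -60 115 61.3
top bar z -60 0 199 61.0
top bar z 0 40 138 61.2
top tray rim x [-138.   -39.3] y [ 1.8 72.4] 151
```

Emit:
drive_tool(motion="0.6 0.9 0.2 0.013 -0.004 0.002 49;0.6 0.9 0.2 0.013 -0.004 0.002 49;0.5 0.6 0.2 0.013 -0.003 0.002 49")

```text
clock: 7.95
position: [0.5346, -0.1256, 0.0584]
ee_rot: [0.002, 0.717, 0.697, 0.001]
contact_force: [-1.9, -8.9, 8.2]
width: 0.042
```

```bash
python3 gate.py 8
```

```text
t 7.95 pos [ 0.5346 -0.1256  0.0584] chute [-121.8    5.8   58.4] F [-1.86 -8.95  8.2 ] w 0.04201653655230326 j6 -0.3288890696213339
turn needed (tool deg) [0.26 0.12 0.12]
shift tool [-0.0592 -0.0033  0.0005]
side bar z -224 -205 122 59.8
side bar z -150 -60 201 59.4
side bar z -60 0 96 59.2
side bar z 0 40 152 59.7
side tray rim x [-112.5  -12.6] y [ 4.1 73.6] 356
top bar z -224 -205 30 59.7
top bar z -150 -60 9 60.4
top bar z -60 0 199 60.6
top bar z 0 40 134 60.6
top tray rim x [-110.1  -11.4] y [ 2.8 72.3] 147
```

Tray centre is at about -62 mm with its front at -12. The bar has dropped 15.4 mm, about 0.18 rad. I'll continue in short batches.

Emit:
drive_tool(motion="0.4 0.4 0.1 0.014 -0.0037 0.0023 49;0.4 0.4 0.1 0.014 -0.0037 0.0023 49;0.4 0.4 0.1 0.014 -0.0037 0.0022 49")

```text
clock: 8.43
position: [0.5346, -0.0957, 0.0585]
ee_rot: [0.004, 0.717, 0.697, 0.0]
contact_force: [-0.4, -8.8, 9.9]
width: 0.042
```

```bash
python3 gate.py 9
```

```text
t 8.425 pos [ 0.5346 -0.0957  0.0585] chute [-91.9   6.8  58.5] F [-0.42 -8.84  9.91] w 0.042008360135164374 j6 -0.2733395607476762
turn needed (tool deg) [0.36 0.3  0.17]
shift tool [-0.0891 -0.0025  0.0009]
side bar z -224 -205 126 59.5
side bar z -150 -60 340 59.8
side bar z 0 40 87 59.6
side tray rim x [-82.4  17. ] y [ 3.5 73.7] 323
top bar z -60 0 82 60.7
top bar z 0 40 138 61.1
top tray rim x [-79.5  18.9] y [ 3.7 70.6] 126
```

Emit:
drive_tool(motion="0.4 0.5 0.1 0.014 -0.0037 0.0027 49;0.4 0.5 0.1 0.014 -0.0037 0.0025 49;0.4 0.4 0.1 0.014 -0.0037 0.0025 49")

```text
clock: 8.9
position: [0.5352, -0.0663, 0.0584]
ee_rot: [0.006, 0.716, 0.698, 0.001]
contact_force: [-1.0, -11.5, 10.9]
width: 0.0422
```

```bash
python3 gate.py 10
```

```text
t 8.9 pos [ 0.5352 -0.0663  0.0584] chute [-62.5   7.   58.4] F [ -0.95 -11.52  10.94] w 0.04217948980479048 j6 -0.2224238571795088
turn needed (tool deg) [0.55 0.34 0.32]
shift tool [-0.1185 -0.0026  0.001 ]
side bar z -224 -205 129 59.4
side bar z -150 -60 412 59.9
side bar z -60 0 99 59.6
side tray rim x [-53.1  46.4] y [ 3.4 73.8] 313
top bar z -224 -205 64 60.9
top bar z -150 -60 33 60.5
top bar z -60 0 65 60.9
top bar z 0 40 38 61.4
top tray rim x [-51.2  47.5] y [ 4.1 71. ] 119
```

Emit:
drive_tool(motion="0.5 0.5 0.2 0.014 -0.0038 0.0027 49;0.5 0.5 0.1 0.014 -0.0038 0.0027 49;0.5 0.5 0.1 0.014 -0.0038 0.0026 49")

```text
clock: 9.38
position: [0.5356, -0.0367, 0.058]
ee_rot: [0.004, 0.715, 0.699, 0.001]
contact_force: [-0.4, -11.3, 12.2]
width: 0.042
```

```bash
python3 gate.py 11
```

```text
t 9.375 pos [ 0.5356 -0.0367  0.058 ] chute [-33.    7.5  58. ] F [ -0.4  -11.28  12.23] w 0.04200107128705842 j6 -0.17055025176537955
turn needed (tool deg) [0.44 0.25 0.39]
shift tool [-0.148  -0.0025  0.0006]
side bar z -224 -205 127 59.3
side bar z -150 -60 448 59.7
side bar z -60 0 161 59.3
side bar z 0 40 28 59.3
side tray rim x [-23.8  76. ] y [ 4.1 73.9] 297
top bar z -224 -205 62 60.6
top bar z -150 -60 79 59.9
top bar z 0 40 104 60.6
top tray rim x [-20.8  49.6] y [ 2.9 72.4] 126
```

Emit:
drive_tool(motion="0.5 0.5 0.3 0.014 -0.0038 0.0025 49;0.5 0.5 0.2 0.013 -0.0038 0.0025 49;0.5 0.5 0.1 0.012 -0.0038 0.0025 49")

```text
clock: 9.85
position: [0.5357, -0.009, 0.0577]
ee_rot: [0.002, 0.716, 0.698, 0.002]
contact_force: [-0.0, -12.5, 11.7]
width: 0.042
```

```bash
python3 gate.py 12
```

```text
t 9.85 pos [ 0.5357 -0.009   0.0577] chute [-5.3  8.3 57.7] F [ -0.04 -12.54  11.66] w 0.0420414619889012 j6 -0.1213838828946093
turn needed (tool deg) [0.28 0.02 0.25]
shift tool [-0.1757 -0.0015 -0.0002]
side bar z -224 -205 127 59.3
side bar z -150 -60 444 59.4
side bar z -60 0 207 59.2
side bar z 0 40 99 58.8
side tray rim x [  3.8 105. ] y [ 4.2 73.8] 298
top bar z -224 -205 60 60.5
top bar z -150 -60 183 60.1
top bar z -60 0 18 59.2
top tray rim x [ 6.7 89.8] y [ 4.1 72.7] 133
```

View pics/side12c.png

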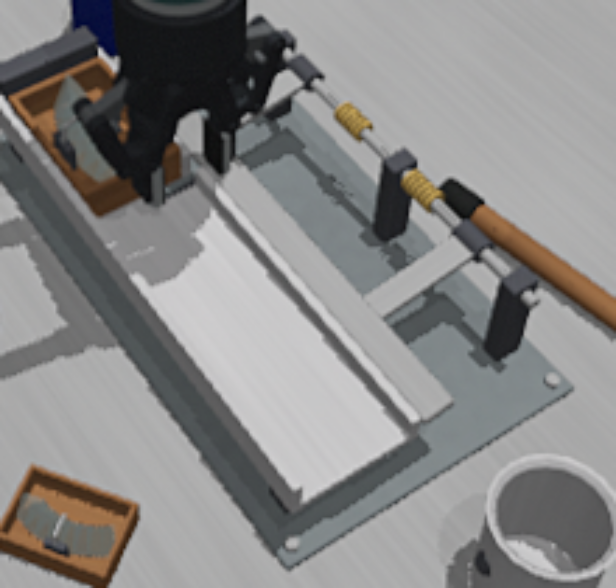

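Tray centre is at about 54 mm, the gate is still held down, and the rear edge is at about 4 mm. The last few millimetres remain.

Emit:
drive_tool(motion="0.4 0.3 0.2 0.009 -0.0035 0.0022 49;0.4 0.3 0.1 0.008 -0.0033 0.0022 49")

```text
clock: 10.2
position: [0.5358, -0.0006, 0.0576]
ee_rot: [0.004, 0.715, 0.699, -0.001]
contact_force: [-0.5, -22.7, 11.0]
width: 0.042
```

```bash
python3 gate.py 13
```

```text
t 10.2 pos [ 0.5358 -0.0006  0.0576] chute [ 3.2  8.4 57.6] F [ -0.53 -22.74  11.  ] w 0.04200716648359773 j6 -0.09847367007685894
turn needed (tool deg) [0.31 0.4  0.39]
shift tool [-0.1842 -0.0019  0.0009]
side bar z -224 -205 129 59.2
side bar z -150 -60 443 59.3
side bar z -60 0 250 59.4
side bar z 0 40 71 58.8
side tray rim x [ 12.5 113.4] y [ 4.4 73.9] 305
top bar z -224 -205 62 60.7
top bar z -150 -60 247 60.6
top bar z -60 0 9 59.7
top tray rim x [ 14.3 105. ] y [ 3.7 72.6] 149
```

Force along the chute is 23 N and the tray is at 62 mm, so it is against the stop. I'll hold briefly, unload backward, then lift straight up.

Emit:
drive_tool(motion="0 0 0 0.003 -0.003 0.002 49;0 0 0 -0.005 -0.002 0.002 49;0 0 0 -0.002 -0.001 0 49;0 0 0 0 0 -0.008 49;0 0 0 0 0 -0.008 49;0 0 0 0 0 -0.01 49;0 0 0 0 0 -0.015 49")

```text
clock: 11.18
position: [0.5335, -0.0061, 0.1006]
ee_rot: [0.009, 0.715, 0.699, 0.002]
contact_force: [0.7, -0.2, -0.2]
width: 0.0419
```

```bash
python3 gate.py 14
```

```text
t 11.175 pos [ 0.5335 -0.0061  0.1006] chute [ -2.5  10.5 100.6] F [ 0.74 -0.19 -0.23] w 0.041941218062654155 j6 -0.10888905040446759
turn needed (tool deg) [0.91 0.54 0.4 ]
shift tool [-0.1781 -0.0004  0.0443]
side bar z -224 -205 121 74.6
side bar z -150 -60 420 74.6
side bar z -60 0 236 74.6
side bar z 0 40 123 74.5
side tray rim x [ 11.7 113.9] y [ 4.6 73.9] 298
top bar z -224 -205 62 75.9
top bar z -150 -60 197 76.2
top bar z -60 0 9 76.4
top tray rim x [ 12.9 108.6] y [ 3.8 72.6] 196
```

View pics/side14c.png

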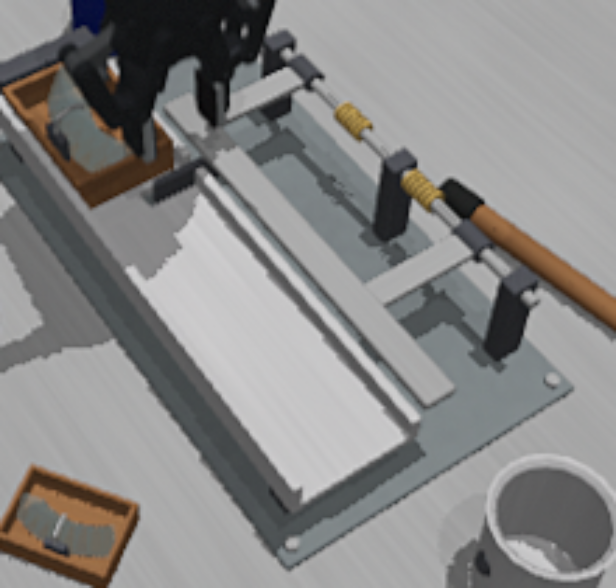

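Bar is back at its rest height (74.6 mm), the blade is up behind the tray at (175,185), and the tray spans about 12 to 114 mm. I'll raise clear for a final look.

Emit:
drive_tool(motion="0 0 0 0 0 -0.04 49;0 0 0 0 0 -0.05 49;0 0 0 -0.04 0 -0.03 49;0 0 0 -0.05 0 0 49;0 0 0 -0.05 0 0 49;0 0 0 0 0 0 49;0 0 0 0 0 0 49")

```text
clock: 12.15
position: [0.5294, -0.1483, 0.2268]
ee_rot: [0.011, 0.714, 0.7, 0.003]
contact_force: [-0.1, -0.1, -0.0]
width: 0.0421
```

```bash
python3 gate.py 15
python3 - <<'E'
import cv2,numpy as np
a=np.load('pics/top15.npz')['p'];cv2.imwrite('pics/top15.png',a[:,:,::-1])
E
```

```text
t 12.15 pos [ 0.5294 -0.1483  0.2268] chute [-144.7   10.3  226.8] F [-0.06 -0.05 -0.02] w 0.04209634537149782 j6 -0.3762051123812259
turn needed (tool deg) [1.16 0.61 0.51]
shift tool [-0.0345 -0.0024  0.1692]
side bar z -224 -205 120 74.6
side bar z -150 -60 425 74.7
side bar z -60 0 242 74.6
side bar z 0 40 144 74.5
side tray rim x [ 12.3 114. ] y [ 3.7 73.8] 459
top bar z -150 -60 141 75.9
top bar z -60 0 197 75.9
top bar z 0 40 127 75.7
top tray rim x [ 12.7 112.3] y [ 3.3 72.7] 329
```

View pics/side15c.png

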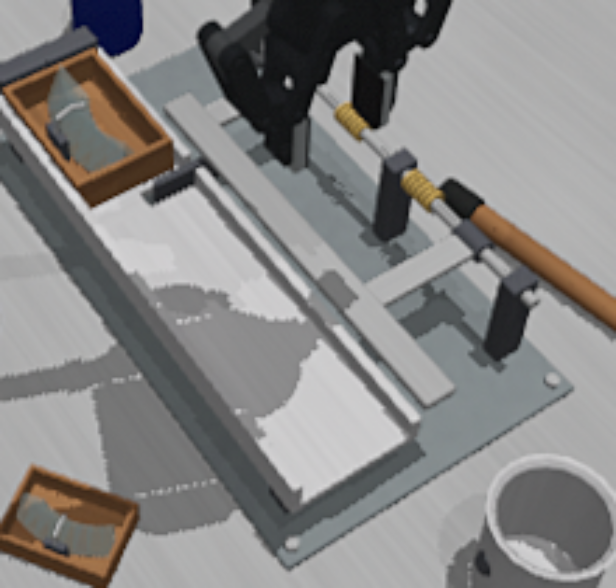

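View pics/top15.png

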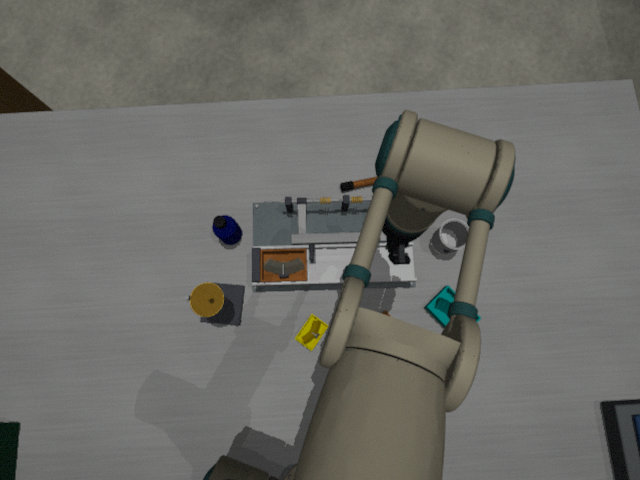

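The tray is home against the stop at (285,265) in the top view, the blade is up behind it at (312,253), and the bystanders are where they were. Nothing is touching the robot.

```bash
python3 -c "
from rig import sign_off
print(sign_off())"
```

```text
the job is handed in; nothing more can be done
None
```

The tray is home against the end stop with the gate up behind it, and I handed the job in at about 12 s of the 42 s allowed. No verdict came back.

One finger held the bar about 13 to 15.5 mm down (gate roughly 0.155 to 0.18 rad). The other pushed the tray about 160 mm until the force along the chute rose to 23 N at the stop. I then eased the push and lifted the fingers straight up.

**Last checks, just before hand-in:**
- **Tray:** its centre is at about x = 62 to 63 mm and y = 38 mm, with its rim at the height for lying flat.
- **Gate:** the bar is back at its resting height, and the blade shows up behind the tray.
- **Robot:** measured contact force is about 0 N.
- **Bystanders:** by eye, the bottle, beaker, pusher and funnel look unmoved in the pictures; the arm partly hid the pusher and beaker in the last top view.

**Disagreements:**
- **Cameras:** the side and top views differed by about 1 to 1.5 mm in height.
- **Holding the pose:** under load the arm crept 1 to 4 mm per row from the commanded pose, so I corrected it by hand. At the first contact the press eased to about 13 mm. The tray was still well before the gate, and I restored the press before the tray reached the blade.

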